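Sort stand-off bars by length in a gauge tray

TASK

Three steel stand-off bars of slightly different lengths lie on the repair mat. Sort them into the gauge tray, one bar to a bay: each bay takes bars up to one length only, so try by feel where each bar just fits, until all three bars lie flat on the floors of their own matching bays. Let go of them and leave the other things on the bench where they are.

Things in the scene. Friction and masses are not known exactly. Their poses are not given: they have to be found in the camera images.
- bar_a: steel stand-off bar, square section 12 x 12 mm, flat on the mat; one of three that look alike, 58, 64 and 70 mm long (50 to 100 g); the name does NOT tell which length it is. End edges chamfered 1 mm. Origin at the bar's centre, own x along its length, both ends alike
- bar_b: steel stand-off bar, square section 12 x 12 mm, flat on the mat; one of three that look alike, 58, 64 and 70 mm long (50 to 100 g); the name does NOT tell which length it is. End edges chamfered 1 mm. Origin at the bar's centre, own x along its length, both ends alike
- bar_c: steel stand-off bar, square section 12 x 12 mm, flat on the mat; one of three that look alike, 58, 64 and 70 mm long (50 to 100 g); the name does NOT tell which length it is. End edges chamfered 1 mm. Origin at the bar's centre, own x along its length, both ends alike
- bay_short: bay for the 58 mm bar. Origin: middle of its underside, x along the bay. Floor 4 mm, centre of a bar lying home 10 mm, wall tops 18 mm above the origin. End walls 60.5 mm apart; by each end wall two cheeks, as high, 16 mm apart across the bay, reach 7 mm inwards; between them the sides are open to the floor for fingers. A bar too long stays up on the wall tops
- bay_mid: bay for the 64 mm bar. Origin: middle of its underside, x along the bay. Floor 4 mm, centre of a bar lying home 10 mm, wall tops 18 mm above the origin. End walls 66.5 mm apart; by each end wall two cheeks, as high, 16 mm apart across the bay, reach 7 mm inwards; between them the sides are open to the floor for fingers. A bar too long stays up on the wall tops
- bay_long: bay for the 70 mm bar. Origin: middle of its underside, x along the bay. Floor 4 mm, centre of a bar lying home 10 mm, wall tops 18 mm above the origin. End walls 72.5 mm apart; by each end wall two cheeks, as high, 16 mm apart across the bay, reach 7 mm inwards; between them the sides are open to the floor for fingers. A bar too long stays up on the wall tops
- tray: dark steel base plate of the gauge tray, 116 x 196 x 6 mm, fixed to the bench; origin at the middle of its underside, x along the bays; the three bays stand on it side by side along its y, 62 mm from middle to middle, in an order that changes
- mat: flat blue repair mat, fixed, 305 x 360 mm, 3 mm thick; origin at the middle of its underside; the bars start on it
- module: bystander: green circuit module 70 x 100 mm, 30 mm high with a heat sink; origin under its middle
- bottle: bystander: small amber bottle, 44 mm across, 100 mm high; origin under its middle
- dish: bystander: white dish, 70 mm across, 40 mm high; origin under its middle
- screwdriver: bystander: screwdriver with black handle lying on the bench
Mind the look-alikes: they are no part of the job. Leave any green look-alike of the bar_c alone.

How it is judged:
On the way, in this order (a step that is already met when the one before it is completed fails the run):
1. a first bar lies home in a bay ((((horizontal distance between bar_a and bay_short below 0.01 m and z of bar_a in the frame of bay_short below 0.0125 m and angle between the x axis of bar_a and the x axis of bay_short, either way round below 0.12 rad) or (horizontal distance between bar_a and bay_mid below 0.01 m and z of bar_a in the frame of bay_mid below 0.0125 m and angle between the x axis of bar_a and the x axis of bay_mid, either way round below 0.12 rad) or (horizontal distance between bar_a and bay_long below 0.01 m and z of bar_a in the frame of bay_long below 0.0125 m and angle between the x axis of bar_a and the x axis of bay_long, either way round below 0.12 rad)) or ((horizontal distance between bar_b and bay_short below 0.01 m and z of bar_b in the frame of bay_short below 0.0125 m and angle between the x axis of bar_b and the x axis of bay_short, either way round below 0.12 rad) or (horizontal distance between bar_b and bay_mid below 0.01 m and z of bar_b in the frame of bay_mid below 0.0125 m and angle between the x axis of bar_b and the x axis of bay_mid, either way round below 0.12 rad) or (horizontal distance between bar_b and bay_long below 0.01 m and z of bar_b in the frame of bay_long below 0.0125 m and angle between the x axis of bar_b and the x axis of bay_long, either way round below 0.12 rad)) or ((horizontal distance between bar_c and bay_short below 0.01 m and z of bar_c in the frame of bay_short below 0.0125 m and angle between the x axis of bar_c and the x axis of bay_short, either way round below 0.12 rad) or (horizontal distance between bar_c and bay_mid below 0.01 m and z of bar_c in the frame of bay_mid below 0.0125 m and angle between the x axis of bar_c and the x axis of bay_mid, either way round below 0.12 rad) or (horizontal distance between bar_c and bay_long below 0.01 m and z of bar_c in the frame of bay_long below 0.0125 m and angle between the x axis of bar_c and the x axis of bay_long, either way round below 0.12 rad)))), for 0.2 s.
2. two bars lie home in bays (((((horizontal distance between bar_a and bay_short below 0.01 m and z of bar_a in the frame of bay_short below 0.0125 m and angle between the x axis of bar_a and the x axis of bay_short, either way round below 0.12 rad) or (horizontal distance between bar_a and bay_mid below 0.01 m and z of bar_a in the frame of bay_mid below 0.0125 m and angle between the x axis of bar_a and the x axis of bay_mid, either way round below 0.12 rad) or (horizontal distance between bar_a and bay_long below 0.01 m and z of bar_a in the frame of bay_long below 0.0125 m and angle between the x axis of bar_a and the x axis of bay_long, either way round below 0.12 rad)) and ((horizontal distance between bar_b and bay_short below 0.01 m and z of bar_b in the frame of bay_short below 0.0125 m and angle between the x axis of bar_b and the x axis of bay_short, either way round below 0.12 rad) or (horizontal distance between bar_b and bay_mid below 0.01 m and z of bar_b in the frame of bay_mid below 0.0125 m and angle between the x axis of bar_b and the x axis of bay_mid, either way round below 0.12 rad) or (horizontal distance between bar_b and bay_long below 0.01 m and z of bar_b in the frame of bay_long below 0.0125 m and angle between the x axis of bar_b and the x axis of bay_long, either way round below 0.12 rad))) or (((horizontal distance between bar_a and bay_short below 0.01 m and z of bar_a in the frame of bay_short below 0.0125 m and angle between the x axis of bar_a and the x axis of bay_short, either way round below 0.12 rad) or (horizontal distance between bar_a and bay_mid below 0.01 m and z of bar_a in the frame of bay_mid below 0.0125 m and angle between the x axis of bar_a and the x axis of bay_mid, either way round below 0.12 rad) or (horizontal distance between bar_a and bay_long below 0.01 m and z of bar_a in the frame of bay_long below 0.0125 m and angle between the x axis of bar_a and the x axis of bay_long, either way round below 0.12 rad)) and ((horizontal distance between bar_c and bay_short below 0.01 m and z of bar_c in the frame of bay_short below 0.0125 m and angle between the x axis of bar_c and the x axis of bay_short, either way round below 0.12 rad) or (horizontal distance between bar_c and bay_mid below 0.01 m and z of bar_c in the frame of bay_mid below 0.0125 m and angle between the x axis of bar_c and the x axis of bay_mid, either way round below 0.12 rad) or (horizontal distance between bar_c and bay_long below 0.01 m and z of bar_c in the frame of bay_long below 0.0125 m and angle between the x axis of bar_c and the x axis of bay_long, either way round below 0.12 rad))) or (((horizontal distance between bar_b and bay_short below 0.01 m and z of bar_b in the frame of bay_short below 0.0125 m and angle between the x axis of bar_b and the x axis of bay_short, either way round below 0.12 rad) or (horizontal distance between bar_b and bay_mid below 0.01 m and z of bar_b in the frame of bay_mid below 0.0125 m and angle between the x axis of bar_b and the x axis of bay_mid, either way round below 0.12 rad) or (horizontal distance between bar_b and bay_long below 0.01 m and z of bar_b in the frame of bay_long below 0.0125 m and angle between the x axis of bar_b and the x axis of bay_long, either way round below 0.12 rad)) and ((horizontal distance between bar_c and bay_short below 0.01 m and z of bar_c in the frame of bay_short below 0.0125 m and angle between the x axis of bar_c and the x axis of bay_short, either way round below 0.12 rad) or (horizontal distance between bar_c and bay_mid below 0.01 m and z of bar_c in the frame of bay_mid below 0.0125 m and angle between the x axis of bar_c and the x axis of bay_mid, either way round below 0.12 rad) or (horizontal distance between bar_c and bay_long below 0.01 m and z of bar_c in the frame of bay_long below 0.0125 m and angle between the x axis of bar_c and the x axis of bay_long, either way round below 0.12 rad))))), for 0.2 s.
At the end, for the whole second after the job is handed in: Every bar lies at rest in a bay: centre within 10 mm (horizontally) of the bay's middle and under 12.5 mm above the bay's underside (10 when flat), length within 0.12 rad of the bay's. As no bay takes two bars or too long a one, each is then in its matching bay (((horizontal distance between bar_a and bay_short below 0.01 m and z of bar_a in the frame of bay_short below 0.0125 m and angle between the x axis of bar_a and the x axis of bay_short, either way round below 0.12 rad) or (horizontal distance between bar_a and bay_mid below 0.01 m and z of bar_a in the frame of bay_mid below 0.0125 m and angle between the x axis of bar_a and the x axis of bay_mid, either way round below 0.12 rad) or (horizontal distance between bar_a and bay_long below 0.01 m and z of bar_a in the frame of bay_long below 0.0125 m and angle between the x axis of bar_a and the x axis of bay_long, either way round below 0.12 rad)) and ((horizontal distance between bar_b and bay_short below 0.01 m and z of bar_b in the frame of bay_short below 0.0125 m and angle between the x axis of bar_b and the x axis of bay_short, either way round below 0.12 rad) or (horizontal distance between bar_b and bay_mid below 0.01 m and z of bar_b in the frame of bay_mid below 0.0125 m and angle between the x axis of bar_b and the x axis of bay_mid, either way round below 0.12 rad) or (horizontal distance between bar_b and bay_long below 0.01 m and z of bar_b in the frame of bay_long below 0.0125 m and angle between the x axis of bar_b and the x axis of bay_long, either way round below 0.12 rad)) and ((horizontal distance between bar_c and bay_short below 0.01 m and z of bar_c in the frame of bay_short below 0.0125 m and angle between the x axis of bar_c and the x axis of bay_short, either way round below 0.12 rad) or (horizontal distance between bar_c and bay_mid below 0.01 m and z of bar_c in the frame of bay_mid below 0.0125 m and angle between the x axis of bar_c and the x axis of bay_mid, either way round below 0.12 rad) or (horizontal distance between bar_c and bay_long below 0.01 m and z of bar_c in the frame of bay_long below 0.0125 m and angle between the x axis of bar_c and the x axis of bay_long, either way round below 0.12 rad)) and linear speed of each of bar_a, bar_b, bar_c below 0.02 m/s); the robot touches nothing.
It fails at once if the module is pushed away (more than 30 mm) (distance of module from where it was at the start of the episode above 0.03 m).
It fails at once if the bottle is pushed away (more than 30 mm) (distance of bottle from where it was at the start of the episode above 0.03 m).
It fails at once if the dish is pushed away (more than 30 mm) (distance of dish from where it was at the start of the episode above 0.03 m).
It fails at once if the screwdriver is pushed away (more than 30 mm) (distance of screwdriver from where it was at the start of the episode above 0.03 m).
It also fails if it takes over 72 s, if anything falls off the work surface, if the arm or the gripper's body presses on something with over 40 N, if the wrist force passes 120 N, or if a joint passes its speed limit or range.

ROBOT

A 6-joint arm with a two-finger parallel gripper is mounted at the origin on the work surface. World frame = base frame: x ahead of the robot, y to its left, z up, the work surface at z = 0. Lengths are in m, angles in rad, forces in N, time in s.
With the tool pointing down it reaches from about 0.3 to 0.825 m from the base axis. Payload 5.4 kg.
Tool frame: the origin (TCP) lies at the very end of the fingers, on their centre line; the grasp point (between the pads) lies 19 mm behind it; y points along the fingers, z is the direction in which the jaws open and shut, and the axes are right-handed (so a half turn about y gives the same grasp; the last joint's range is limited). The gripper opens to 92 mm and grips with 3 to 60 N. Pads are 20 mm wide; open, the fingers measure 128 mm over their backs; the gripper's body (75 mm by 189 mm) begins 69 mm behind the grasp point.
Start: joints at [-1.319, 0.158, 1.597, -0, 1.386, -0.21], TCP at [0.256, -0.515, 0.187] pointing down, gripper open.
Joint ranges: [-2.91, 2.91], [-0.94, 2.29], [0.18, 2.7], [-1.29, 4.43], [0.17, 2.64], [-3, 3]. Speed limits (rad/s): [2.57, 2.57, 3.14, 3.14, 3.14, 3.14].

INTERFACE

Orientations are given as a unit quaternion [w, x, y, z].
In Python, from bench import manip, kinematics, monitor, eyes gives the robot as it stands. Calls block until the motion is done:
- manip.move_to(position, orientation): joint-space move of the TCP to a pose.
- manip.move_linear(position, rotation=None, velocity=0.15): straight line of the TCP; rotation=None keeps the orientation; velocity is the mean speed in m/s.
- manip.set_joints(angles): joint-space move.
- manip.move_gripper(opening, grasp_force=None): finger opening in m; grasp_force is the grip in N (None keeps the last); returns when the fingers have stopped.
- manip.pause(seconds).
- kinematics.inverse_kinematics(position, orientation): joint angles nearest the present ones, or None.
- monitor.get_obs(): the state.
- eyes.grab_frame(name): name is "scene" or "top"; returns (picture, depth): 420x560x3 uint8, red, green, blue; 420x560 float32, m along the optical axis (not along the pixel's ray), 0 where there is no reading.
- eyes.calibration(name): a dict with "mtx" (3x3 intrinsics, pixels), "k1" (the pictures are not rectified: a ray, as slopes to the right and down, at radius r is drawn at 1 + k1 r^2 times it, then the intrinsics apply), "extrinsics" (4x4, takes a point from camera to world coordinates). Camera axes: x right, y down, z forward; pixel columns grow to the right and rows downward; lengths in m; the calibration is good to about 2 mm. A picture is of the moment at which its call begins. calibration takes no time and is no camera call.
A pose or a line that the arm cannot do raises manip.MotionError and nothing moves.
- manip.finish_job(): hands the job in, once; it reports no verdict.
The state is a dict: "time": time; "joint_positions": joint angles; "qvel": joint speeds; "joint_efforts": joint torques, N m; "position": TCP position; "tcp_rot": TCP orientation; "force": force on the tool from outside, world axes, zero at the start; "ft_torque": the same for the moment, N m; "finger_gap": finger opening in m.
Only numpy, scipy, OpenCV 4.12 (cv2) and the standard library are available. Lean on these libraries where they do the work, as an engineer would, in place of code of your own. Each camera call takes 0.05 s, during which the arm holds its last target.

## Working session

There is one attempt and no reset: what is moved stays moved. The work goes in short steps, each a Python script; the robot and the scene stay as the last script left them, time stands still between calls to the robot, and variables do not carry over. Pictures are saved under pics/ and viewed, and the job is handed in when it is done.

```bash
mkdir -p pics; ls; python3 - <<'E'
from bench import manip, kinematics, monitor, eyes
import cv2,numpy as np
o=monitor.get_obs();print(o)
for n in("top","scene"):
    p,d=eyes.grab_frame(n);cv2.imwrite(f"pics/{n}0.png",p[:,:,::-1]);np.savez(f"{n}0.npz",p=p,d=d)
    c=eyes.calibration(n);print(c)
E
```

```text
pics
{'time': 0.0, 'joint_positions': array([-1.31910095e+00,  1.59021225e-01,  1.59820468e+00, -1.81817124e-05,
        1.38622928e+00, -2.10085455e-01]), 'qvel': array([ 0.00046039, -0.00050978,  0.00077845, -0.00235735,  0.00086934,
        0.00060504]), 'joint_efforts': array([-8.47251449e-04, -3.85578561e+01, -3.22103834e+01,  7.01706321e-02,
        3.80575459e-02, -1.53759875e-04]), 'position': array([ 0.25599795, -0.51411375,  0.18594842]), 'tcp_rot': array([ 0.1617985 , -0.16183853,  0.68899996, -0.6876835 ]), 'force': array([0.30265927, 0.01493866, 0.07664414]), 'ft_torque': array([ 0.03188668, -0.0059849 , -0.00600278]), 'finger_gap': 0.09207942672948359}
{'mtx': array([[527.94990564,   0.        , 274.01358356],
       [  0.        , 527.94990564, 200.86685689],
       [  0.        ,   0.        ,   1.        ]]), 'k1': 0.018819918189269782, 'extrinsics': array([[-0.0084062 , -0.99025826,  0.13898893,  0.44846234],
       [-0.99994003,  0.00930001,  0.00578257, -0.07019133],
       [-0.00701884, -0.13893199, -0.99027705,  1.19346493],
       [ 0.        ,  0.        ,  0.        ,  1.        ]])}
{'mtx': array([[405.80418416,   0.        , 282.32471814],
       [  0.        , 405.80418416, 202.43787542],
       [  0.        ,   0.        ,   1.        ]]), 'k1': -0.08602633655050751, 'extrinsics': array([[-0.73796637,  0.43593347, -0.51513848,  1.17974021],
       [ 0.67474203,  0.46380706, -0.5741134 ,  0.56302889],
       [-0.01135038, -0.77126197, -0.63641665,  0.71325891],
       [ 0.        ,  0.        ,  0.        ,  1.        ]])}
```

View pics/top0.png

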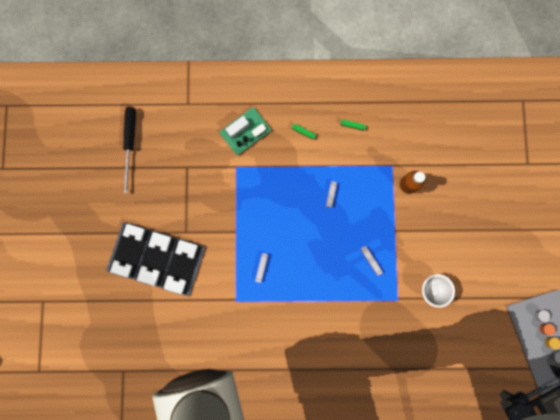

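View pics/scene0.png

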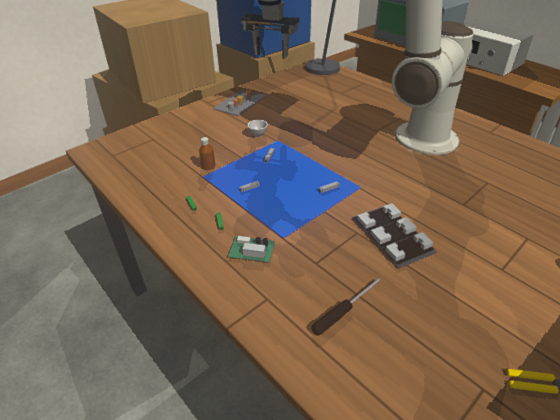

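The top view shows three bars on the mat near (332,194), (262,267) and (372,261), and the tray at (156,258). The green look-alikes are at (305,131) and (354,125). Next I'll measure them.

```bash
cat > h.py <<'E'
import numpy as np,cv2
from bench import eyes
CAL={n:eyes.calibration(n) for n in("top","scene")}
def px2w(n,uv,z):
    c=CAL[n];K=c["mtx"];E=c["extrinsics"]
    q=(np.atleast_2d(uv)-K[:2,2])/[K[0,0],K[1,1]]
    s=q.copy()
    for _ in range(20): s=q/(1+c["k1"]*(s**2).sum(1,keepdims=True))
    r=np.c_[s,np.ones(len(s))]@E[:3,:3].T
    t=(z-E[2,3])/r[:,2]
    return E[:3,3]+r*t[:,None]
def w2px(n,P):
    c=CAL[n];K=c["mtx"];E=c["extrinsics"]
    p=(np.atleast_2d(P)-E[:3,3])@E[:3,:3];s=p[:,:2]/p[:,2:]
    s=s*(1+c["k1"]*(s**2).sum(1,keepdims=True))
    return s*K[0,0]+K[:2,2]
def rectw(n,cnt,z):
    w=px2w(n,cnt.reshape(-1,2).astype(float),z)[:,:2]
    (cx,cy),(a,b),_=r=cv2.minAreaRect((w*1000).astype(np.float32))
    bx=cv2.boxPoints(r);e=bx[1]-bx[0];f=bx[2]-bx[1]
    L=e if np.hypot(*e)>np.hypot(*f) else f
    return cx,cy,max(a,b),min(a,b),np.arctan2(L[1],L[0])
E
python3 - <<'E'
from h import *
for n in("top","scene"):
    D=np.load(n+"0.npz");p=D["p"];d=D["d"]
    hsv=cv2.cvtColor(p,cv2.COLOR_RGB2HSV)
    if n=="top": roi=(slice(160,306),slice(232,402))
    else: roi=(slice(138,235),slice(200,362))
    m=np.zeros(p.shape[:2],np.uint8)
    blue=((hsv[...,0]>100)&(hsv[...,0]<125)&(hsv[...,1]>130)).astype(np.uint8)
    cs,_=cv2.findContours(blue,cv2.RETR_CCOMP,cv2.CHAIN_APPROX_NONE)
    c=max(cs,key=cv2.contourArea);print("mat",rectw(n,c,.003),cv2.contourArea(c))
    hull=cv2.drawContours(m.copy(),[cv2.convexHull(c)],-1,1,-1)
    bar=((hsv[...,1]<130)&(hull>0)).astype(np.uint8)
    cs,_=cv2.findContours(bar,cv2.RETR_EXTERNAL,cv2.CHAIN_APPROX_NONE)
    for c in cs:
        if cv2.contourArea(c)>60: print(n,"bar",cv2.boundingRect(c),cv2.contourArea(c),np.round(rectw(n,c,.015),3))
    # tray
    dark=((hsv[...,2]<75)).astype(np.uint8)
    cs,_=cv2.findContours(dark,cv2.RETR_EXTERNAL,cv2.CHAIN_APPROX_NONE)
    for c in cs:
        if cv2.contourArea(c)>300: print(n,"dark",cv2.boundingRect(c),cv2.contourArea(c),np.round(rectw(n,c,.006),3))
    im=p[:,:,::-1]
    if n=="top":
        a=cv2.resize(im[215:300,100:215],None,fx=6.5,fy=6.5,interpolation=cv2.INTER_CUBIC)
        b=cv2.resize(im[165:303,235:400],None,fx=4.3,fy=4.3,interpolation=cv2.INTER_CUBIC)
    else:
        a=cv2.resize(im[195:270,345:445],None,fx=7,fy=7,interpolation=cv2.INTER_CUBIC)
        b=cv2.resize(im[140:235,205:362],None,fx=5,fy=5,interpolation=cv2.INTER_CUBIC)
    cv2.imwrite(f"pics/{n}_tray.png",a);cv2.imwrite(f"pics/{n}_mat.png",b)
E
```

```text
mat (543.3632202148438, -155.1188201904297, 356.9370422363281, 303.458740234375, np.float32(-1.5705577)) 20990.5
top bar (255, 253, 13, 30) 174.0 [ 4.65379e+02 -3.38710e+01  6.54880e+01  1.55540e+01 -2.53000e-01]
top bar (361, 246, 22, 30) 202.5 [ 479.099 -277.61    70.588   16.356    0.545]
top bar (326, 181, 11, 26) 149.0 [ 6.28934e+02 -1.92585e+02  5.87950e+01  1.58780e+01 -2.19000e-01]
top dark (195, 390, 34, 30) 751.5 [174.396  74.829  71.669  59.423   1.563]
top dark (158, 369, 71, 25) 644.0 [227.175 117.006 156.596  31.71   -1.311]
top dark (500, 352, 60, 68) 1773.0 [ 189.466 -626.291  168.043  105.571   -0.959]
top dark (113, 229, 90, 65) 2217.0 [488.928 201.669 186.649 112.83    1.269]
top dark (124, 107, 12, 43) 394.0 [ 7.88985e+02  2.69995e+02  1.00062e+02  2.53090e+01 -3.10000e-02]
mat (544.6482543945312, -153.910400390625, 359.0484313964844, 303.6003112792969, np.float32(1.570577)) 7539.5
scene bar (319, 181, 21, 12) 111.0 [ 4.70993e+02 -2.82570e+01  7.01790e+01  2.64840e+01 -2.65000e-01]
scene bar (239, 181, 21, 11) 104.5 [ 6.32714e+02 -1.85408e+02  6.33590e+01  2.83500e+01 -1.99000e-01]
scene bar (264, 148, 11, 15) 67.0 [ 485.67  -271.815   84.015   19.305    0.531]
scene dark (311, 300, 41, 35) 520.0 [ 7.80757e+02  2.65439e+02  1.10100e+02  2.75970e+01 -3.70000e-02]
scene dark (353, 208, 81, 60) 1750.0 [491.826 204.008 192.556 120.684   1.285]
scene dark (65, 184, 248, 236) 17564.0 [1031.501  -72.311  911.73   144.704   -1.569]
scene dark (449, 71, 103, 64) 3036.5 [-474.231   20.913  439.382  385.149   -1.553]
scene dark (395, 62, 44, 43) 1420.5 [-386.049 -291.096  480.17   184.741    0.61 ]
scene dark (345, 0, 88, 83) 2715.5 [-9.091160e+02 -8.505000e+02  1.582342e+03  4.450840e+02  6.830000e-01]
scene dark (217, 0, 82, 58) 2977.0 [-4.791290e+02 -1.475373e+03  1.306983e+03  5.015540e+02  9.810000e-01]
```

View pics/top_tray.png

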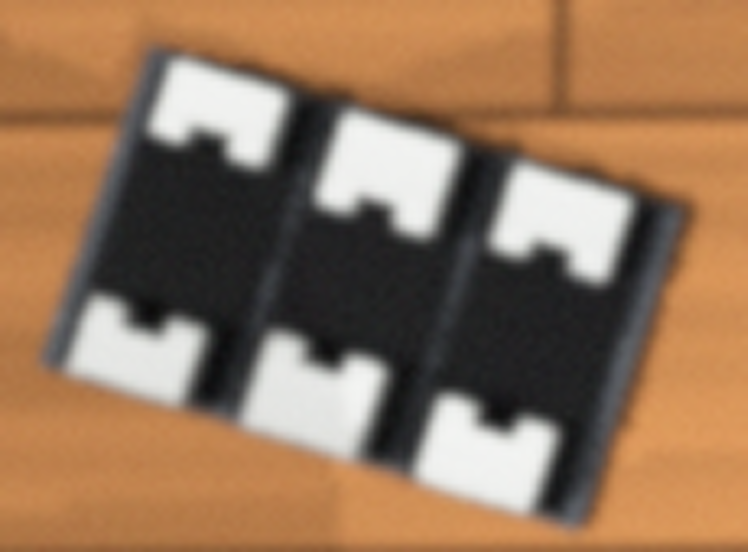

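View pics/top_mat.png

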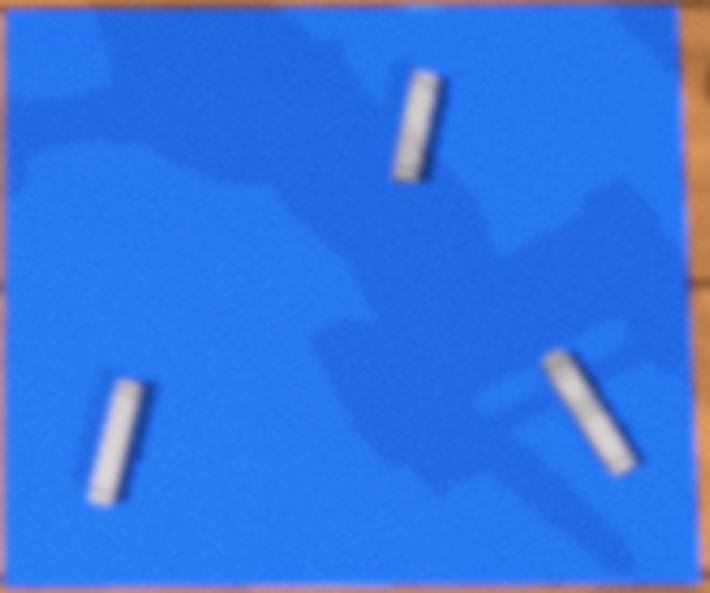

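View pics/scene_tray.png

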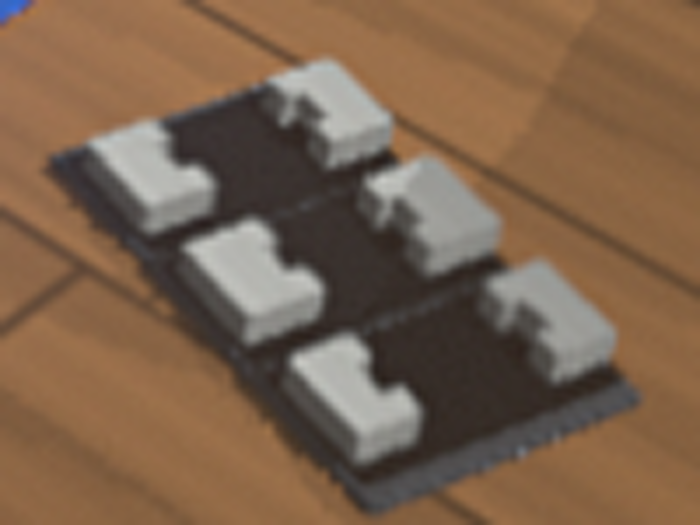

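```bash
python3 - <<'E'
from h import *
D=np.load("top0.npz");p=D["p"];g=cv2.cvtColor(p,cv2.COLOR_RGB2GRAY).astype(np.float32)
def samp(P):
    u=w2px("top",P).astype(np.float32)
    return cv2.remap(g,u[:,0].reshape(-1,1),u[:,1].reshape(-1,1),cv2.INTER_CUBIC)[:,0]
S=6
sub=cv2.resize(p[215:300,100:215],None,fx=S,fy=S,interpolation=cv2.INTER_CUBIC)
hsv=cv2.cvtColor(sub,cv2.COLOR_RGB2HSV)
w=((hsv[...,1]<60)&(hsv[...,2]>130)).astype(np.uint8)
cs,_=cv2.findContours(w,cv2.RETR_EXTERNAL,cv2.CHAIN_APPROX_NONE)
bl=[]
for c in cs:
    if cv2.contourArea(c)>2000:
        uv=(c.reshape(-1,2)+.5)/S-.5+[100,215]
        r=rectw("top",uv,.024);bl.append(r);print(np.round(r,3))
# depth at tray
d=D["d"]
E=CAL["top"]["extrinsics"]
for (u,v) in [(156,258),(135,230),(187,247),(160,240),(332,194),(262,267),(372,261),(300,230)]:
    q=px2w("top",[[u,v]],0)[0];r=(q-E[:3,3]); zc=r@E[:3,2]; print(u,v,(E[:3,3]+r*d[v,u]/zc).round(4))
# bars
S=6;sub=cv2.resize(p[160:306,232:402],None,fx=S,fy=S,interpolation=cv2.INTER_CUBIC)
hsv=cv2.cvtColor(sub,cv2.COLOR_RGB2HSV)
for T in (100,130,160):
  w=(hsv[...,1]<T).astype(np.uint8)
  cs,_=cv2.findContours(w,cv2.RETR_EXTERNAL,cv2.CHAIN_APPROX_NONE)
  for c in cs:
    if 3000<cv2.contourArea(c)<20000:
        uv=(c.reshape(-1,2)+.5)/S-.5+[232,160]
        print(T,np.round(rectw("top",uv,.015),3))
E
```

```text
[430.028 156.776  44.882  31.942   1.273]
[450.232 215.727  45.765  34.601   1.273]
[465.6   275.883  44.296  28.546   1.269]
[508.079 132.461  43.674  33.039   1.259]
[525.027 191.905  43.545  35.693   1.266]
[546.611 249.967  43.962  29.861   1.266]
156 258 [0.4884 0.2016 0.0076]
135 230 [0.5503 0.2462 0.0228]
187 247 [0.5117 0.1306 0.0196]
160 240 [0.5276 0.1906 0.021 ]
332 194 [ 0.6283 -0.1943  0.0148]
262 267 [ 0.4662 -0.0355  0.0148]
372 261 [ 0.4775 -0.2799  0.0106]
300 230 [ 0.5486 -0.1214  0.0021]
```

```bash
python3 - <<'E'
from h import *
D=np.load("top0.npz");p=D["p"];d=D["d"]
S=6;sub=cv2.resize(p[160:306,232:402],None,fx=S,fy=S,interpolation=cv2.INTER_CUBIC).astype(float)
R=sub[...,0]
# red channel: mat low, bar high
for T in (70,90,110):
  w=(R>T).astype(np.uint8)
  cs,_=cv2.findContours(w,cv2.RETR_EXTERNAL,cv2.CHAIN_APPROX_NONE)
  for c in cs:
    if 3000<cv2.contourArea(c)<20000 :
        uv=(c.reshape(-1,2)+.5)/S-.5+[232,160]
        r=rectw("top",uv,.015)
        if r[2]<90: print(T,np.round(r,3))
# plane of depth on tray
E=CAL["top"]["extrinsics"]
def dz(m):
    v,u=np.nonzero(m);q=px2w("top",np.c_[u,v].astype(float),0);r=q-E[:3,3];zc=r@E[:3,2]
    return (E[2,3]+r[:,2]*d[v,u]/zc)
hsv=cv2.cvtColor(p,cv2.COLOR_RGB2HSV)
roi=np.zeros(p.shape[:2],bool);roi[220:298,105:205]=1
k=np.ones((3,3),np.uint8)
w=cv2.erode((roi&(hsv[...,1]<60)&(hsv[...,2]>150)).astype(np.uint8),k)>0
b=cv2.erode((roi&(hsv[...,2]<60)).astype(np.uint8),k)>0
bl=cv2.erode(((hsv[...,0]>100)&(hsv[...,0]<125)&(hsv[...,1]>130)).astype(np.uint8),k)>0
for m in(w,b,bl): z=dz(m);print(m.sum(),np.median(z),z.std())
E
```

```text
993 0.023024498204161414 0.07417140041578048
1671 0.00884884589707191 0.08182028364280228
19786 0.002026355663758417 0.0779590517422304
```

```bash
python3 - <<'E'
from h import *
D=np.load("top0.npz");p=D["p"]
S=8
for x,y in((332,194),(262,267),(372,261)):
  x0,y0=x-20,y-22
  sub=cv2.resize(p[y0:y0+44,x0:x0+40],None,fx=S,fy=S,interpolation=cv2.INTER_CUBIC)
  R=sub[...,0]
  for T in (80,105,130):
    cs,_=cv2.findContours((R>T).astype(np.uint8),cv2.RETR_EXTERNAL,cv2.CHAIN_APPROX_NONE)
    c=max(cs,key=cv2.contourArea)
    uv=(c.reshape(-1,2)+.5)/S-.5+[x0,y0]
    print(T,np.round(rectw("top",uv,.015),3))
from bench import monitor
from scipy.spatial.transform import Rotation
q=monitor.get_obs()["tcp_rot"];print(Rotation.from_quat(q[[1,2,3,0]]).as_matrix().round(3))
E
```

```text
80 [ 6.29047e+02 -1.91958e+02  6.20190e+01  1.72050e+01 -2.40000e-01]
105 [ 6.29055e+02 -1.92059e+02  5.97270e+01  1.53820e+01 -2.35000e-01]
130 [ 6.29105e+02 -1.92097e+02  5.77900e+01  1.34990e+01 -2.29000e-01]
80 [ 4.65322e+02 -3.33450e+01  6.90150e+01  1.72480e+01 -2.51000e-01]
105 [ 4.65371e+02 -3.33800e+01  6.67540e+01  1.54930e+01 -2.53000e-01]
130 [ 4.65322e+02 -3.34140e+01  6.50900e+01  1.37500e+01 -2.51000e-01]
80 [ 478.79  -277.603   74.157   18.045    0.541]
105 [ 478.762 -277.717   71.991   16.269    0.54 ]
130 [ 478.645 -277.762   70.085   14.426    0.54 ]
[[-0.895 -0.     0.446]
 [-0.446  0.002 -0.895]
 [-0.    -1.    -0.002]]
```

```bash
python3 - <<'E'
from h import *
D=np.load("top0.npz");p=D["p"]
S=6
sub=cv2.resize(p[210:305,95:220],None,fx=S,fy=S,interpolation=cv2.INTER_CUBIC).astype(np.float32)
sat=sub[...,0]-sub[...,2]
print("wood",np.median(sat[:60]))
for T in (35,50,65):
    m=(sat<T).astype(np.uint8)
    cs,_=cv2.findContours(m,cv2.RETR_EXTERNAL,cv2.CHAIN_APPROX_NONE)
    c=max(cs,key=cv2.contourArea);uv=(c.reshape(-1,2)+.5)/S-.5+[95,210]
    print(T,np.round(rectw("top",uv,.006),3))
    if T==50:
        v=sub[:,:,::-1].copy().astype(np.uint8);cv2.drawContours(v,[c],-1,(0,0,255),1);
        # predicted bays
        cx,cy,L,W,a=rectw("top",uv,.006); ex=np.array([np.cos(a-np.pi/2),np.sin(a-np.pi/2)]);ey=np.array([-ex[1],ex[0]])
        for k,G in((1,72.5),(0,60.5),(-1,66.5)):
            for sx in(-1,1):
              b=np.array([cx,cy])+ey*62*k
              P=[b+ex*sx*(G/2-7)+ey*8,b+ex*sx*G/2+ey*8,b+ex*sx*G/2-ey*8,b+ex*sx*(G/2-7)-ey*8]
              q=w2px("top",np.c_[np.array(P)/1000,np.full(4,.024)])
              q=((q-[95,210]+.5)*S-.5).astype(int);cv2.polylines(v,[q],False,(0,255,0),1)
        cv2.imwrite("pics/trayfit.png",v)
E
```

```text
wood 118.0
35 [488.541 202.789 196.986 118.195   1.268]
50 [488.746 202.748 198.793 120.036   1.269]
65 [489.282 202.808 201.167 122.22    1.27 ]
```

View pics/trayfit.png

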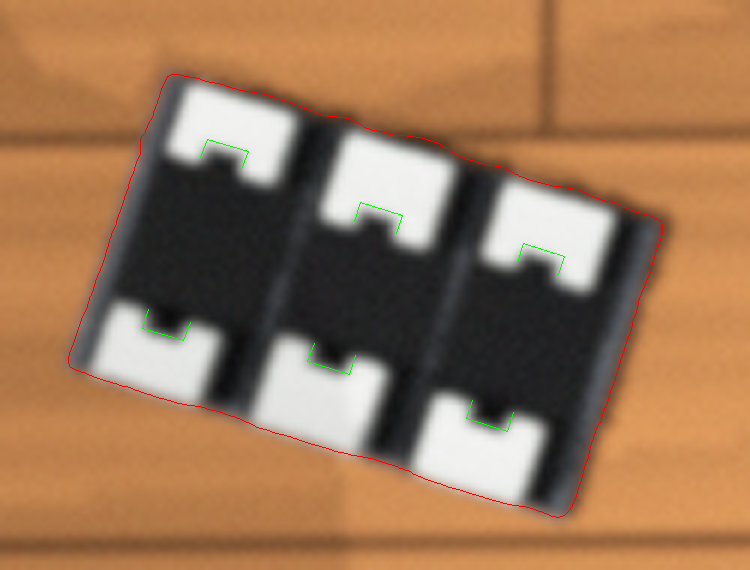

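```bash
cat > r.py <<'E'
import numpy as np
from bench import manip, kinematics, monitor
from scipy.spatial.transform import Rotation
TR=np.array([.4886,.2028]);TA=-0.302
EX=np.array([np.cos(TA),np.sin(TA)]);EY=np.array([-EX[1],EX[0]])
BAY={'long':TR+.062*EY,'short':TR,'mid':TR-.062*EY}
def quat(a):
    x=np.array([np.cos(a),np.sin(a),0]);y=np.array([0,0,-1.]);z=np.cross(x,y)
    q=Rotation.from_matrix(np.c_[x,y,z]).as_quat();return q[[3,0,1,2]]
def best(xy,z,a):
    o=monitor.get_obs()["joint_positions"];r=[]
    for k in(-1,0,1):
        q=quat(a+k*np.pi);j=kinematics.inverse_kinematics(np.array([*xy,z]),q)
        if j is not None: r.append((np.abs(np.array(j)-o).max(),a+k*np.pi,j))
    r.sort(key=lambda t:t[0]);return r[0][1]
def st(tag=""):
    o=monitor.get_obs();print(tag,"t%.2f"%o["time"],o["position"].round(4),"F",o["force"].round(1),"M",o["ft_torque"].round(2),"gap%.4f"%o["finger_gap"],"j6 %.2f"%o["joint_positions"][5]);return o
def grab(xy,a,f=25):
    manip.move_gripper(.045)
    a=best(xy,.08,a);manip.move_to(np.array([*xy,.08]),quat(a));st("above")
    manip.move_linear(np.array([*xy,.0055]),None,.08);st("down")
    manip.move_gripper(0.0,f);st("grip")
    manip.move_linear(np.array([*xy,.075]),None,.12);return st("lift")
def lower(xy,z0,z1,step=.002,fmax=6,v=.03):
    """descend in steps until contact"""
    f0=monitor.get_obs()["force"]
    z=z0
    while z>z1+1e-6:
        z=max(z1,z-step);manip.move_linear(np.array([*xy,z]),None,v)
        o=monitor.get_obs()
        if np.linalg.norm(o["force"]-f0)>fmax: return z,o,f0
    return z,monitor.get_obs(),f0
E
python3 - <<'E'
from r import *
grab(np.array([.4653,-.0335]),-.252)
from bench import eyes;import cv2
for n in("top","scene"):
    p,d=eyes.grab_frame(n);cv2.imwrite(f"pics/{n}1.png",p[:,:,::-1])
E
```

```text
above t2.85 [ 0.4657 -0.0342  0.0803] F [-1.1  0.8  0.3] M [ 0.03 -0.2   0.02] gap0.0450 j6 -1.65
down t3.93 [ 0.4659 -0.0337  0.006 ] F [-1.4 -1.1  0.5] M [ 0.05 -0.15 -0.04] gap0.0450 j6 -1.65
grip t4.69 [ 0.4653 -0.0335  0.0055] F [0.3 0.3 0.5] M [ 0.03 -0.11  0.05] gap0.0003 j6 -1.65
lift t5.42 [ 0.4648 -0.0333  0.0744] F [ 1.  -0.7  0.3] M [ 0.01 -0.13 -0.03] gap0.0006 j6 -1.65
```

```bash
python3 -c "
import cv2,numpy as np
a=cv2.imread('pics/scene1.png')[100:240,230:400];b=cv2.imread('pics/top1.png')[200:320,200:330]
cv2.imwrite('pics/c1.png',cv2.resize(a,None,fx=4,fy=4));cv2.imwrite('pics/d1.png',cv2.resize(b,None,fx=4,fy=4))"
```

```text
(no output)
```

View pics/c1.png

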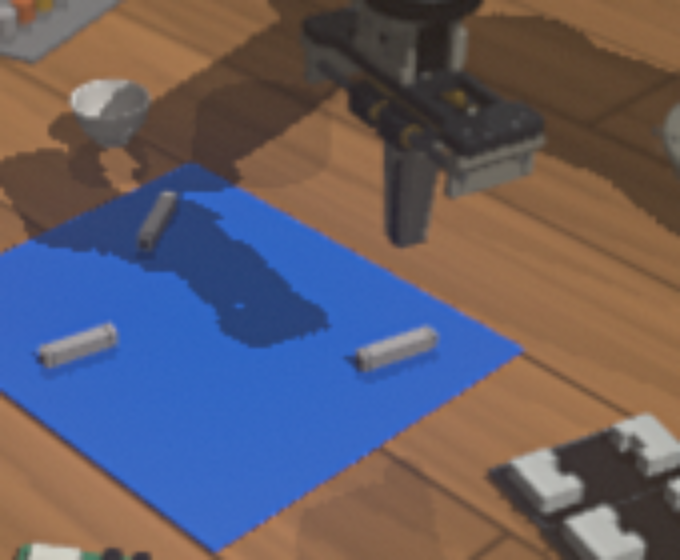

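```bash
python3 - <<'E'
from h import *
print(w2px("scene",[[.4653,-.0333,.075],[.4653,-.0333,.009],[.4653,-.0333,.1]]))
print(w2px("top",[[.4653,-.0333,.075],[.4653,-.0333,.009]]))
E
```

```text
[[330.24897384 167.69787394]
 [328.80028521 186.74461772]
 [330.82092543 160.11426087]]
[[260.13204303 267.01987327]
 [261.1119522  267.46143627]]
```

View pics/d1.png

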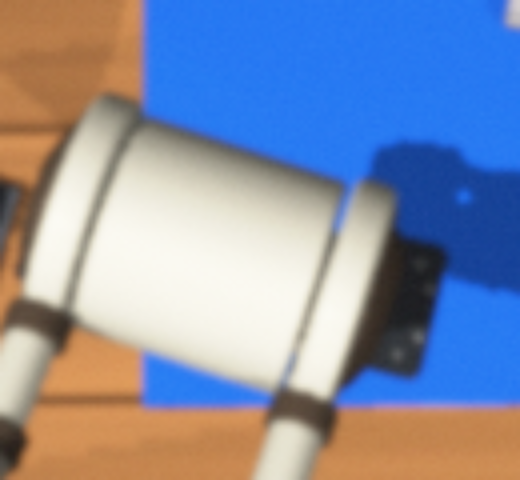

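The bar wasn't gripped: the gap is about 0. In c1 the fingertip sits at scene px (331,161), but the stated TCP projects to (330,168), so the real tips look higher than the TCP says. I'll check that using depth.

```bash
python3 - <<'E'
from h import *
from r import *
def tips(tag):
    p,d=eyes.grab_frame("scene");cv2.imwrite(f"pics/s_{tag}.png",cv2.resize(p[100:240,230:400,::-1],None,fx=4,fy=4))
    E=CAL["scene"]["extrinsics"]
    v,u=np.mgrid[110:185,300:370];v=v.ravel();u=u.ravel()
    q=px2w("scene",np.c_[u,v].astype(float),0);r=q-E[:3,3];zc=r@E[:3,2]
    P=E[:3,3]+r*(d[v,u]/zc)[:,None]
    o=monitor.get_obs()["position"]
    rel=P-o
    s=(np.hypot(rel[:,0],rel[:,1])<.075)&(rel[:,2]>-.045)&(rel[:,2]<.12)&(d[v,u]>0)
    T=quat(-.252+np.pi); 
    from scipy.spatial.transform import Rotation
    Rm=Rotation.from_quat(monitor.get_obs()["tcp_rot"][[1,2,3,0]]).as_matrix()
    l=rel[s]@Rm
    for h in np.arange(-.045,.12,.006):
        k=(rel[s][:,2]>=h)&(rel[s][:,2]<h+.006)
        if k.any(): print("%.3f n%d"%(h,k.sum()),"x",l[k,0].min().round(3),l[k,0].max().round(3),"z",l[k,2].min().round(3),l[k,2].max().round(3))
tips("closed")
manip.move_gripper(.045)
tips("open");st()
E
```

```text
0.027 n10 x -0.004 0.01 z -0.006 0.014
0.033 n17 x -0.008 0.01 z -0.014 0.015
0.039 n23 x -0.008 0.013 z -0.013 0.015
0.045 n23 x -0.009 0.012 z -0.011 0.015
0.051 n22 x -0.008 0.012 z -0.014 0.018
0.057 n22 x -0.009 0.012 z -0.014 0.019
0.063 n25 x -0.009 0.012 z -0.016 0.018
0.069 n26 x -0.006 0.012 z -0.014 0.019
0.075 n24 x -0.011 0.011 z -0.014 0.019
0.081 n25 x -0.011 0.011 z -0.014 0.02
0.087 n33 x -0.007 0.013 z -0.016 0.022
0.093 n23 x -0.007 0.012 z -0.017 0.019
0.099 n15 x -0.001 0.013 z -0.003 0.023
0.105 n5 x 0.009 0.013 z 0.011 0.024
0.111 n6 x -0.004 0.015 z 0.027 0.03
0.117 n2 x -0.0 0.002 z 0.03 0.03
0.021 n2 x -0.003 0.007 z -0.024 -0.024
0.027 n20 x -0.009 0.011 z -0.03 0.034
0.033 n27 x -0.009 0.011 z -0.029 0.038
0.039 n32 x -0.008 0.012 z -0.032 0.039
0.045 n32 x -0.008 0.01 z -0.031 0.04
0.051 n30 x -0.009 0.013 z -0.033 0.039
0.057 n37 x -0.011 0.011 z -0.031 0.038
0.063 n36 x -0.01 0.012 z -0.04 0.04
0.069 n40 x -0.01 0.012 z -0.038 0.041
0.075 n39 x -0.008 0.012 z -0.038 0.041
0.081 n31 x -0.003 0.013 z -0.038 0.041
0.087 n36 x -0.006 0.012 z -0.039 0.041
0.093 n25 x -0.003 0.013 z -0.038 0.042
0.099 n27 x 0.001 0.013 z -0.039 0.042
0.105 n12 x -0.009 0.012 z -0.04 0.044
0.111 n15 x -0.013 0.016 z -0.035 0.053
0.117 n6 x -0.005 0.028 z -0.03 0.05
 t6.41 [ 0.4653 -0.0335  0.075 ] F [-0.1 -0.6  0.4] M [ 0.07 -0.1   0.04] gap0.0451 j6 -1.65
```

View pics/s_open.png

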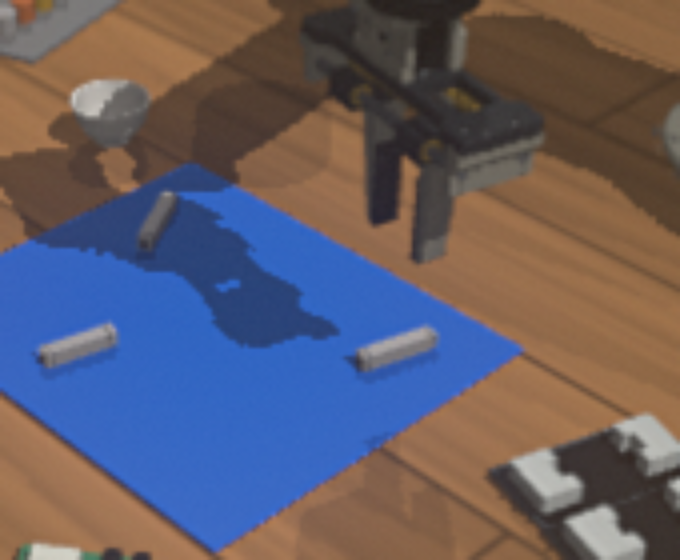

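Depth puts both fingertips about 25 mm above the reported TCP, while sideways they are centred to about 1 mm. The reported TCP height disagrees with the real tool, so I'll find the tip by touch: step down beside the bar and watch the force.

```bash
python3 - <<'E'
from r import *
xy=np.array([.4653,-.0335])
manip.move_linear(np.array([*xy,-.006]),None,.1);st("a")
z,o,f0=lower(xy,-.006,-.030,.002,5,.03);print("stop",z);st("b");manip.pause(.1);st("b2")
E
```

```text
a t7.37 [ 0.4659 -0.0337 -0.0054] F [ 0.6  0.  -0.1] M [ 0.05 -0.13 -0.02] gap0.0450 j6 -1.65
stop -0.02600000000000001
b t9.87 [ 0.4654 -0.0335 -0.0244] F [-6.5  2.  17.2] M [ 0.37  1.24 -0.05] gap0.0449 j6 -1.65
b2 t9.97 [ 0.4654 -0.0335 -0.0244] F [-7.1  2.  17.7] M [ 0.4   1.19 -0.08] gap0.0454 j6 -1.65
```

The tips touch the mat (z = 3 mm) at reported z of about -0.0244, so the tip offset is 27.3 mm. I'll use that from here on.

```bash
cat >> r.py <<'E'
OFF=.0273
def grab(xy,a,f=25):
    manip.move_gripper(.045)
    a=best(xy,.08-OFF,a);manip.move_to(np.array([*xy,.08-OFF]),quat(a))
    manip.move_linear(np.array([*xy,.005-OFF]),None,.08);st("down")
    manip.move_gripper(0.0,f);st("grip")
    manip.move_linear(np.array([*xy,.07-OFF]),None,.15);return st("lift")
E
python3 - <<'E'
from r import *
xy=np.array([.4653,-.0335])
manip.move_linear(np.array([*xy,.005-OFF]),None,.05);st()
manip.move_gripper(0,25);st("grip")
manip.move_linear(np.array([*xy,.07-OFF]),None,.15);st("lift")
from bench import eyes;import cv2
p,d=eyes.grab_frame("scene");cv2.imwrite("pics/s3.png",cv2.resize(p[100:240,230:400,::-1],None,fx=4,fy=4))
E
```

```text
t10.22 [ 0.4656 -0.0336 -0.0222] F [-0.1  0.9 -0.9] M [ 0.07 -0.12  0.05] gap0.0447 j6 -1.65
grip t10.82 [ 0.4651 -0.0334 -0.0224] F [ 0.5  0.7 -1. ] M [ 0.07 -0.13  0.05] gap0.0116 j6 -1.65
lift t11.40 [ 0.4649 -0.0334  0.0422] F [-0.1 -1.8 -0.6] M [ 0.06 -0.13  0.01] gap0.0116 j6 -1.65
```

View pics/s3.png

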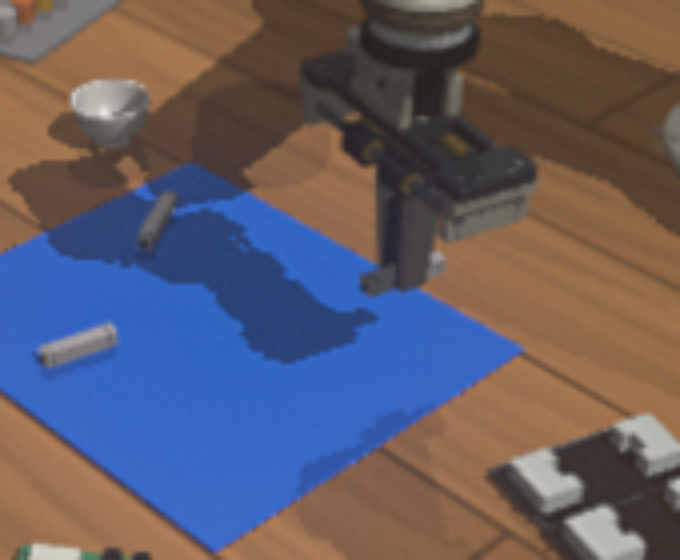

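Bar 1 (the 64 mm one) is held, with a gap of 11.6 mm. Now I'll try it in the mid bay.

```bash
cat >> r.py <<'E'
def go(xy,tip,v=.05): manip.move_linear(np.array([*xy,tip-OFF]),None,v)
def travel(bay,shift=(0,0),tip=.07):
    xy=BAY[bay]+EX*shift[0]+EY*shift[1]
    a=best(xy,tip-OFF,TA);manip.move_to(np.array([*xy,tip-OFF]),quat(a));return xy
OFFS=[(0,0),(.0015,0),(-.0015,0),(0,.0015),(0,-.0015),(.0015,.0015),(-.0015,.0015),(.0015,-.0015),(-.0015,-.0015),(.003,0),(-.003,0),(0,.003),(0,-.003),(.003,.002),(-.003,.002),(.003,-.002),(-.003,-.002)]
def insert(bay,base=(0,0),offs=OFFS,tmax=12,fmax=8):
    """try offsets; bar bottom = tip-2mm, wall tops .024"""
    t0=monitor.get_obs()["time"]
    go(BAY[bay]+EX*base[0]+EY*base[1],.031,.1);manip.pause(.1)
    f0=monitor.get_obs()["force"]
    for dx,dy in offs:
        dx+=base[0];dy+=base[1]
        xy=BAY[bay]+EX*dx+EY*dy
        go(xy,.0285,.06)
        ok=True
        for t in(.025,.0225,.020):
            go(xy,t,.05);o=monitor.get_obs();df=o["force"]-f0
            if np.linalg.norm(df)>fmax: ok=False;break
        o=monitor.get_obs()
        print("try %.1f %.1f tip %.4f"%(dx*1e3,dy*1e3,o["position"][2]+OFF),"dF",(df@np.array([EX[0],EX[1],0])).round(1),(df@np.array([EY[0],EY[1],0])).round(1),df[2].round(1),"M",o["ft_torque"].round(2),"t%.1f"%o["time"])
        if ok: return xy,f0
        if o["time"]-t0>tmax: break
    go(xy,.0285,.06)
    return None,f0
def home(xy,f0):
    for t in(.017,.0145,.013,.0122):
        go(xy,t,.04);o=monitor.get_obs();df=o["force"]-f0
        if df[2]>12: break
    st("home dFz %.1f"%df[2])
def letgo(xy):
    manip.move_gripper(.026);go(xy,.07,.15);st("released")
E
python3 - <<'E'
from r import *
travel('mid',tip=.05);st("over")
xy,f0=insert('mid')
if xy is not None: home(xy,f0)
from bench import eyes;import cv2
p,d=eyes.grab_frame("scene");cv2.imwrite("pics/s4.png",cv2.resize(p[150:290,320:470,::-1],None,fx=4,fy=4))
E
```

```text
over t12.19 [0.4698 0.1429 0.0221] F [ 0.2  0.5 -1. ] M [ 0.05 -0.14 -0.03] gap0.0113 j6 -1.22
try 0.0 0.0 tip 0.0206 dF -2.4 0.0 7.2 M [ 0.04 -0.12  0.05] t13.6
home dFz 15.6 t14.13 [ 0.4709  0.1439 -0.011 ] F [-4.7  0.5 14.9] M [ 0.14  0.93 -0.04] gap0.0117 j6 -1.22
```

View pics/s4.png

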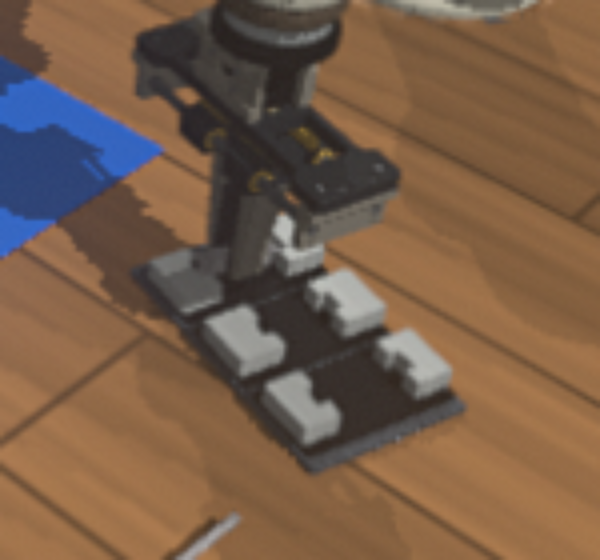

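```bash
python3 - <<'E'
from r import *
b=BAY['mid']
def r(tag):
    o=monitor.get_obs();f=o["force"]
    print(tag,"tip %.4f"%(o["position"][2]+OFF),"F ex %.1f ey %.1f z %.1f"%(f[:2]@EX,f[:2]@EY,f[2]),"xy",((o["position"][:2]-b)@EX*1e3).round(2),((o["position"][:2]-b)@EY*1e3).round(2),o["time"].round(2),o["finger_gap"].round(4))
go(b,.0175,.04);manip.pause(.1);r("c")
for dx,dy in((-.0012,0),(.0012,0),(0,.0012),(0,-.0012)):
    go(b+EX*dx+EY*dy,.0175,.03);manip.pause(.05);r((dx,dy))
E
```

```text
Traceback (most recent call last):
AttributeError: 'float' object has no attribute 'round'
```

```bash
cat >> r.py <<'E'
def rr(b,tag):
    o=monitor.get_obs();f=o["force"];e=o["position"][:2]-b
    print(tag,"tip %.4f F ex %.1f ey %.1f z %.1f xy %.2f %.2f t%.2f gap%.4f"%(o["position"][2]+OFF,f[:2]@EX,f[:2]@EY,f[2],e@EX*1e3,e@EY*1e3,o["time"],o["finger_gap"]))
    return o
E
python3 - <<'E'
from r import *
b=BAY['mid']
rr(b,"c")
for dx,dy in((-.0012,0),(.0012,0),(0,.0012),(0,-.0012)):
    go(b+EX*dx+EY*dy,.0175,.03);manip.pause(.05);rr(b,(dx,dy))
E
```

```text
c tip 0.0170 F ex 0.2 ey 0.5 z 0.3 xy -0.38 -0.15 t14.53 gap0.0117
(-0.0012, 0) tip 0.0172 F ex 0.2 ey -0.5 z -1.3 xy -1.61 -0.14 t14.83 gap0.0117
(0.0012, 0) tip 0.0170 F ex -4.4 ey -0.3 z 0.7 xy 0.15 -0.20 t15.13 gap0.0118
(0, 0.0012) tip 0.0175 F ex -0.8 ey -0.3 z -1.2 xy 0.08 1.21 t15.43 gap0.0116
(0, -0.0012) tip 0.0176 F ex -0.9 ey 0.2 z 0.2 xy 0.09 -1.17 t15.73 gap0.0117
```

Pushing toward +x meets a wall with almost no vertical force, so the bar is inside the pocket. I'll continue down with x shifted -0.8 mm.

```bash
python3 - <<'E'
from r import *
b=BAY['mid'];t=b-EX*.001
go(t,.0175,.04)
for z in(.0155,.014,.013,.0120,.011):
    go(t,z,.04);o=rr(b,z)
    if o["force"][2]>14: break
E
```

```text
0.0155 tip 0.0166 F ex -1.6 ey -0.2 z 6.8 xy 0.01 0.25 t16.23 gap0.0115
0.014 tip 0.0162 F ex -4.9 ey -3.3 z 17.8 xy 0.16 0.31 t16.48 gap0.0114
```

```bash
python3 - <<'E'
from r import *
b=BAY['mid'];t=b-EX*.0006
go(t,.0170,.04)
manip.move_gripper(.026);rr(b,"open")
go(t,.06,.15)
a=b-EY*0
# back off sideways toward the robot's right to see
manip.move_linear(np.array([.42,-.05,.10]),None,.4);st()
from bench import eyes;import cv2
for n,s in(("top",np.s_[205:305,95:215]),("scene",np.s_[180:280,330:450])):
    p,d=eyes.grab_frame(n);cv2.imwrite(f"pics/{n}5.png",cv2.resize(p[s][:,:,::-1],None,fx=5.5,fy=5.5,interpolation=cv2.INTER_CUBIC));np.savez(f"{n}5.npz",p=p,d=d)
E
```

```text
open tip 0.0167 F ex 0.4 ey 0.5 z -0.1 xy -0.87 -0.12 t17.14 gap0.0258
 t18.25 [ 0.4192 -0.0497  0.0989] F [0.2 0.9 0.4] M [ 0.03 -0.12 -0.02] gap0.0260 j6 -1.67
```

View pics/top5.png

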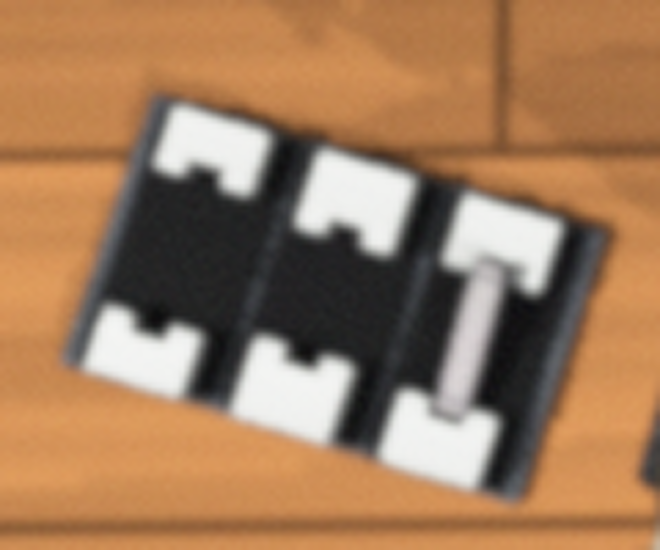

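View pics/scene5.png

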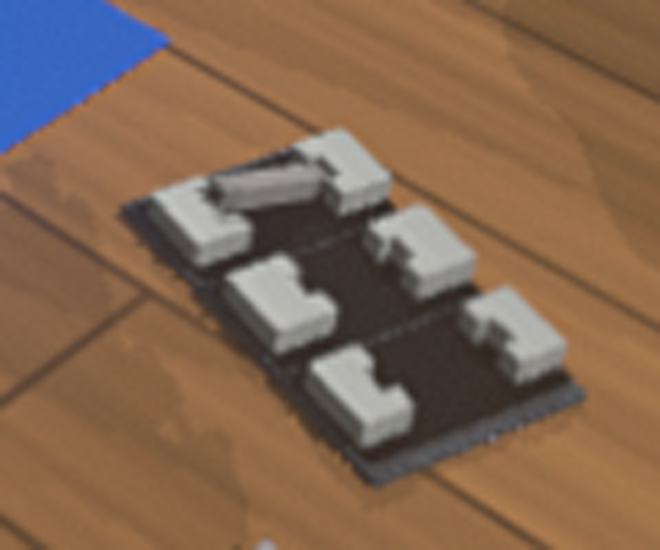

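```bash
python3 - <<'E'
from h import *
from r import BAY,EX,EY
D=np.load("top5.npz");d=D["d"];p=D["p"];E=CAL["top"]["extrinsics"]
b=BAY['mid']
for s in np.arange(-40,41,4):
    zz=[];cc=[]
    for w in(-2,0,2):
        P=np.r_[b+EX*s/1e3+EY*w/1e3,.02];u,v=w2px("top",P)[0];u=int(round(u));v=int(round(v))
        r=px2w("top",[[u,v]],0)[0]-E[:3,3];zz.append(E[2,3]+r[2]*d[v,u]/(r@E[:3,2]));cc.append(int(p[v,u].mean()))
    print(s,np.round(zz,4),cc)
E
```

```text
-40 [0.022  0.0201 0.0235] [241, 240, 241]
-36 [0.0257 0.0262 0.0241] [208, 219, 189]
-32 [0.0057 0.0079 0.0088] [157, 150, 148]
-28 [0.0193 0.0221 0.023 ] [185, 189, 191]
-24 [0.0283 0.0222 0.0222] [193, 205, 205]
-20 [0.0228 0.0233 0.0281] [198, 210, 211]
-16 [0.0249 0.0249 0.0279] [206, 206, 213]
-12 [0.0213 0.0272 0.0258] [202, 212, 210]
-8 [0.0241 0.0279 0.0257] [184, 209, 213]
-4 [0.0273 0.0208 0.0303] [198, 209, 211]
0 [0.0293 0.0263 0.0238] [188, 208, 212]
4 [0.028  0.0302 0.0302] [202, 210, 210]
8 [0.0289 0.0329 0.0326] [182, 207, 212]
12 [0.0319 0.0319 0.027 ] [196, 196, 208]
16 [0.0333 0.0339 0.0311] [185, 205, 208]
20 [0.0358 0.0358 0.0319] [195, 195, 205]
24 [0.0346 0.0345 0.0383] [162, 182, 187]
28 [0.0309 0.0355 0.0335] [130, 164, 166]
32 [0.0263 0.0334 0.0343] [170, 156, 156]
36 [0.0222 0.0284 0.023 ] [236, 233, 229]
40 [0.026  0.0235 0.0235] [239, 239, 239]
```

Bar 1 is tilted. Its -x end is on the floor (top about 22 mm) and its +x end is still on the wall top (about 35 mm), so it sits about 2 mm too far +x. I'll regrip it, nudge it -x until the wall is felt, then release.

```bash
cat > look.py <<'E'
from h import *
from r import *
def look(tag,bays=('long','short','mid')):
    D={}
    for n,s in(("top",np.s_[205:305,95:215]),("scene",np.s_[180:280,330:450])):
        p,d=eyes.grab_frame(n);cv2.imwrite(f"pics/{n}{tag}.png",cv2.resize(p[s][:,:,::-1],None,fx=5.5,fy=5.5,interpolation=cv2.INTER_CUBIC));D[n]=(p,d)
    p,d=D["top"];E=CAL["top"]["extrinsics"]
    for k in bays:
        b=BAY[k];out=[]
        for s in np.arange(-36,37,6):
            zz=[]
            for w in(-2,-1,0,1,2):
              for ds in(-1,1):
                u,v=w2px("top",np.r_[b+EX*(s+ds)/1e3+EY*w/1e3,.02])[0];u=int(round(u));v=int(round(v))
                r=px2w("top",[[u,v]],0)[0]-E[:3,3];zz.append(E[2,3]+r[2]*d[v,u]/(r@E[:3,2]))
            out.append(round(np.median(zz)*1e3,1))
        print(k,out)
E
python3 - <<'E'
from look import *
b=BAY['mid'];t=b-EX*.0005
travel('mid',tip=.06)
go(t,.0165,.1);manip.move_gripper(0,25);rr(b,"grip")
for dx in(-.0015,-.0025,-.0035):
    go(b+EX*dx,.017,.03);o=rr(b,dx)
    if o["force"][:2]@EX>5: break
manip.move_gripper(.026);rr(b,"open");manip.pause(.1)
xy=o["position"][:2]
go(xy,.06,.15)
manip.move_linear(np.array([.42,-.05,.08]),None,.4)
look("6",("mid",));st()
E
```

```text
grip tip 0.0172 F ex 0.3 ey -0.2 z 1.9 xy 0.28 0.25 t20.14 gap0.0117
-0.0015 tip 0.0171 F ex 0.0 ey 0.4 z 0.9 xy -1.54 0.10 t20.39 gap0.0121
-0.0025 tip 0.0171 F ex 1.5 ey 0.5 z 1.2 xy -2.35 0.09 t20.64 gap0.0120
-0.0035 tip 0.0171 F ex 2.5 ey 0.3 z 0.8 xy -3.12 0.08 t20.89 gap0.0118
open tip 0.0168 F ex -0.6 ey -0.2 z 0.0 xy -3.91 -0.11 t21.30 gap0.0258
mid [np.float64(24.4), np.float64(18.8), np.float64(22.2), np.float64(22.2), np.float64(21.1), np.float64(20.7), np.float64(20.8), np.float64(21.8), np.float64(22.6), np.float64(20.1), np.float64(19.4), np.float64(21.6), np.float64(22.9)]
 t22.60 [ 0.4192 -0.0487  0.0788] F [0.7 0.3 0.1] M [ 0.04 -0.06 -0.  ] gap0.0262 j6 -1.67
```

View pics/scene6.png

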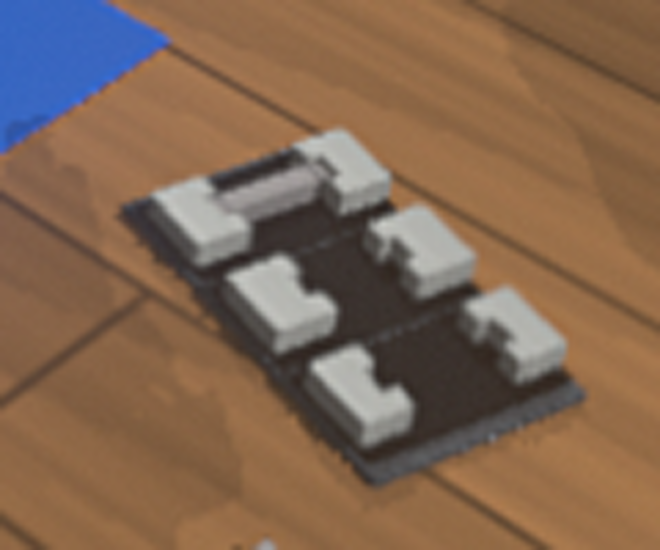

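Bar 1 now lies flat and home in the mid bay: its top is even at about 21–22 mm along its length. Next is the 58 mm bar at (0.629,-0.192), going to the short bay with x biased about -1.5 mm and a tighter contact threshold.

```bash
cat >> r.py <<'E'
XO=[(0,0),(-.0012,0),(.0012,0),(-.0024,0),(.0024,0),(0,.0015),(0,-.0015),(-.0012,.0015),(.0012,.0015),(-.0012,-.0015),(.0012,-.0015),(-.0036,0),(.0036,0)]
def insert2(bay,base,fmax=4.5,tmax=9):
    b=BAY[bay];t0=monitor.get_obs()["time"]
    go(b+EX*base[0]+EY*base[1],.030,.15);manip.pause(.1);f0=monitor.get_obs()["force"]
    for dx,dy in XO:
        xy=b+EX*(dx+base[0])+EY*(dy+base[1])
        go(xy,.0275,.06);ok=True
        for z in(.024,.021,.018,.015,.0125):
            go(xy,z,.05);o=rr(b,"%.1f %.1f"%((dx+base[0])*1e3,(dy+base[1])*1e3));df=o["force"]-f0
            if df[2]>fmax: ok=False;break
        if ok or o["position"][2]+OFF<.0140: return xy,True
        if o["time"]-t0>tmax: break
    go(xy,.0275,.06);return xy,False
E
python3 - <<'E'
from look import *
o=grab(np.array([.6298,-.1925]),-.236)
if .010<o["finger_gap"]<.014:
    travel('short',(-.0015,0),.05)
    xy,ok=insert2('short',(-.0015,0));print(ok)
E
```

```text
down t25.16 [ 0.6304 -0.1928 -0.0216] F [-0.9  0.2  0.5] M [ 0.1  -0.18  0.02] gap0.0451 j6 -1.81
grip t25.76 [ 0.6299 -0.1925 -0.0222] F [ 0.6  0.8 -0.3] M [ 0.08 -0.12 -0.06] gap0.0118 j6 -1.81
lift t26.34 [ 0.6294 -0.1923  0.0421] F [ 0.4  0.6 -0.6] M [ 0.08 -0.15  0.  ] gap0.0121 j6 -1.81
-1.5 0.0 tip 0.0237 F ex 0.0 ey 0.5 z -0.1 xy -1.78 -0.12 t28.77 gap0.0115
-1.5 0.0 tip 0.0207 F ex -0.6 ey -0.7 z -0.7 xy -1.72 -0.11 t29.02 gap0.0117
-1.5 0.0 tip 0.0178 F ex -0.4 ey -0.1 z -0.9 xy -1.70 -0.10 t29.27 gap0.0116
-1.5 0.0 tip 0.0147 F ex 0.1 ey 0.3 z -0.3 xy -1.73 -0.13 t29.52 gap0.0117
-1.5 0.0 tip 0.0123 F ex -0.0 ey -0.1 z -0.2 xy -1.67 -0.07 t29.77 gap0.0118
True
```

```bash
python3 - <<'E'
from look import *
o=monitor.get_obs();xy=o["position"][:2]
manip.move_gripper(.026);go(xy,.06,.15)
o=grab(np.array([.4789,-.2784]),.54)
look("7")
if .010<o["finger_gap"]<.014:
    travel('long',(-.0015,0),.05)
    xy,ok=insert2('long',(-.0015,0));print(ok)
E
```

```text
down t33.97 [ 0.4794 -0.2789 -0.0217] F [ 0.6 -0.6  1. ] M [ 0.03 -0.03 -0.04] gap0.0450 j6 0.29
grip t34.57 [ 0.4789 -0.2784 -0.0222] F [-0.6  0.6  1.2] M [ 0.07  0.04 -0.04] gap0.0115 j6 0.29
lift t35.15 [ 0.4785 -0.278   0.0421] F [-0.9 -0.1 -2.1] M [-0.    0.02  0.05] gap0.0118 j6 0.29
long [np.float64(9.9), np.float64(8.7), np.float64(10.6), np.float64(11.3), np.float64(9.7), np.float64(10.0), np.float64(7.9), np.float64(10.1), np.float64(10.4), np.float64(9.0), np.float64(8.5), np.float64(7.1), np.float64(24.2)]
short [np.float64(22.4), np.float64(20.6), np.float64(20.2), np.float64(21.4), np.float64(20.0), np.float64(18.5), np.float64(20.4), np.float64(21.7), np.float64(20.8), np.float64(19.2), np.float64(22.2), np.float64(19.8), np.float64(21.2)]
mid [np.float64(23.0), np.float64(20.9), np.float64(20.7), np.float64(20.6), np.float64(22.0), np.float64(21.4), np.float64(21.1), np.float64(20.5), np.float64(20.3), np.float64(20.4), np.float64(20.8), np.float64(21.2), np.float64(21.1)]
-1.5 0.0 tip 0.0238 F ex 0.5 ey 0.7 z 1.0 xy -1.70 -0.07 t38.09 gap0.0116
-1.5 0.0 tip 0.0206 F ex -0.5 ey 0.1 z -0.4 xy -1.77 -0.19 t38.34 gap0.0117
-1.5 0.0 tip 0.0177 F ex 0.1 ey 0.2 z -0.4 xy -1.58 -0.13 t38.59 gap0.0117
-1.5 0.0 tip 0.0148 F ex 0.1 ey 0.6 z -0.7 xy -1.53 -0.09 t38.84 gap0.0119
-1.5 0.0 tip 0.0124 F ex -0.2 ey -0.5 z -0.0 xy -1.39 -0.01 t39.09 gap0.0114
True
```

View pics/scene7.png

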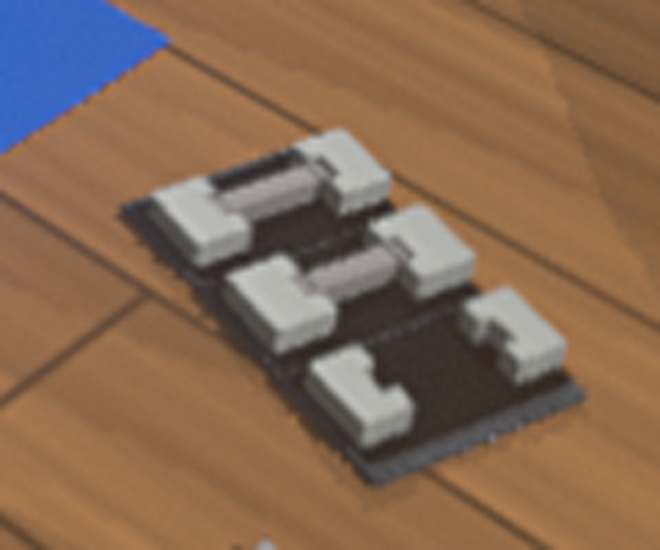

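Two bars are home and flat, and the third went into the long bay without resistance. I'll release it, back off and check all three.

```bash
python3 - <<'E'
from look import *
o=monitor.get_obs();xy=o["position"][:2]
manip.move_gripper(.026);go(xy,.08,.15)
manip.move_linear(np.array([.42,-.05,.09]),None,.4)
look("8");st()
p,d=eyes.grab_frame("top");cv2.imwrite("pics/full8.png",p[:,:,::-1])
E
```

```text
long [np.float64(10.6), np.float64(21.9), np.float64(20.1), np.float64(21.0), np.float64(20.7), np.float64(20.3), np.float64(22.0), np.float64(18.9), np.float64(22.6), np.float64(21.1), np.float64(23.7), np.float64(22.5), np.float64(22.6)]
short [np.float64(24.1), np.float64(18.9), np.float64(22.7), np.float64(19.1), np.float64(19.6), np.float64(21.3), np.float64(20.5), np.float64(20.5), np.float64(20.9), np.float64(18.1), np.float64(21.4), np.float64(24.1), np.float64(24.1)]
mid [np.float64(21.3), np.float64(22.1), np.float64(20.5), np.float64(22.5), np.float64(21.5), np.float64(20.4), np.float64(18.9), np.float64(21.5), np.float64(21.0), np.float64(20.4), np.float64(20.8), np.float64(19.8), np.float64(24.3)]
 t41.17 [ 0.4197 -0.0485  0.0893] F [-0.8 -0.5 -0.9] M [ 0.08 -0.14  0.01] gap0.0262 j6 -1.67
```

View pics/scene8.png

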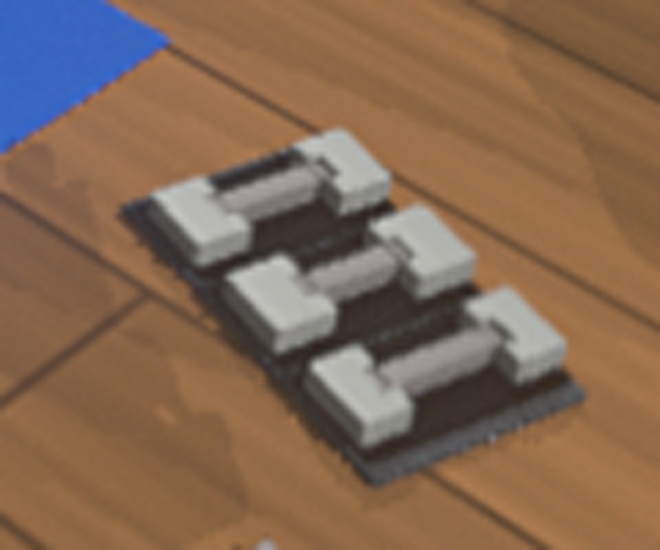

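View pics/top8.png

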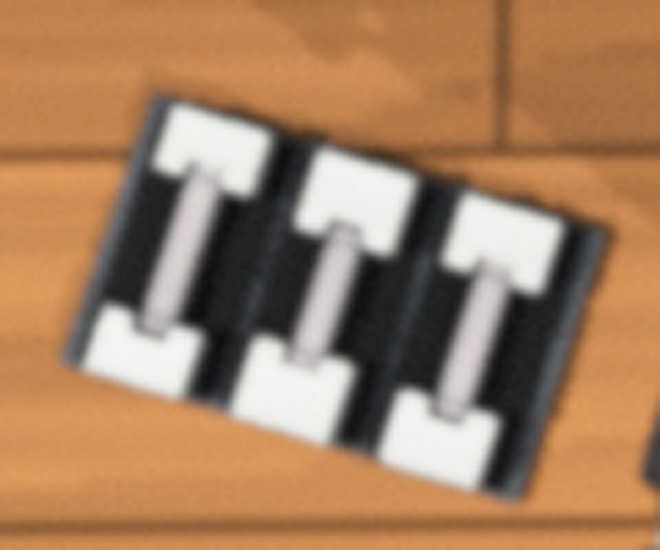

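View pics/full8.png

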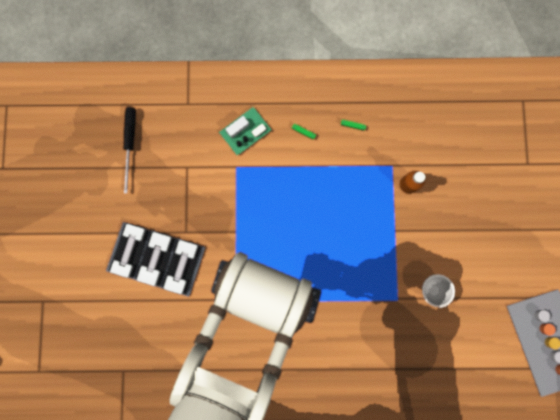

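All three bars lie flat between the cheeks. In the top view they are at (129,252), (155,260) and (181,267). The bystanders are where they started, and the gripper is clear.

```bash
python3 -c "
from bench import manip
print(manip.finish_job())"
```

```text
the job is handed in; nothing more can be done
None
```

All three bars are home in their matching bays and released, and I handed the job in at about 41 s of the 72 s allowed. I measured the lengths in the top picture: 64 mm at the left of the mat, 58 mm at the top and 70 mm at the right. They went into the mid, short and long bays in that order.

**Last checks:**
- **Fit:** all three bars are flat along their length, with their tops at about 21 mm where 22 mm is expected. The depth noise is about 2 mm.
- **Bench:** the bystanders and the green look-alikes look unmoved by eye, and the gripper was clear of everything.

**What failed or disagreed along the way:**
- **Fingertip height:** the real fingertips sit about 27 mm above the reported TCP, which the description puts at the very end of the fingers. My first grasp therefore closed on air above the bar. I found the offset from depth and a touch on the mat, and used it for all later moves.
- **First insertion:** the 64 mm bar went in about 2 mm off along the bay, so one end was left up on the wall top. I regripped it and nudged it over, and it dropped home. The other two went in on the first try with that shift applied.

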